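Push the guide pillars of a mould home crosswise

TASK

The four guide pillars of the mould have been started into the plate but still stand proud. With a fingertip push each one gently straight down until it is fully home, its collar flush with the plate, working crosswise so that nothing jams: the pillar at the yellow-painted corner first, then the one diagonally across from it, then the other one on the side with the two brass water nipples, and last the remaining one. Do not pull any pillar up, do not push hard, and leave everything else lying where it is.

Things in the scene. Friction and masses are not known exactly. Their poses are not given: they have to be found in the camera images.
- mould: Steel injection mould lying back up, too heavy to move. Origin under its centre on the bench, z up; any yaw. Top plate 156 x 156 mm, its top face 140 mm above the bench; foot plate 156 (x) by 196 mm (y). Two fixed brass nipples with blue collars stick out 26 mm from the -x side, 18 mm below the top. The yellow-painted corner is at -x, +y. Pillars at x, y = +-55 mm.
- pillar_datum (a joint): Guide pillar at the yellow-painted (datum) corner of the mould. Joint: how far it has gone down (m); 0.012 is home (collar flush with the plate), starts at 0.003 to 0.006, so 6 to 9 mm proud. Bright steel; slides straight down under 3 to 4 N, has no spring, stays where it is left, stops dead when home, so bring it down slowly, at 30 mm/s or less.
- pillar_datum_top (a point): Centre of the flat top of this pillar's spigot. The spigot, 18 mm across and 8 mm high, stands on the pillar's collar (26 mm across, 6 mm thick), and is the part to push. 8 mm above the plate's top face when home (the spigot still stands up then; the collar's top is flush in its counterbore).
- pillar_diagonal (a joint): Guide pillar at the corner diagonally across from the yellow one. Joint: how far it has gone down (m); 0.012 is home (collar flush with the plate), starts at 0.003 to 0.006, so 6 to 9 mm proud. Bright steel; slides straight down under 3 to 4 N, has no spring, stays where it is left, stops dead when home, so bring it down slowly, at 30 mm/s or less.
- pillar_diagonal_top (a point): Centre of the flat top of this pillar's spigot. The spigot, 20 mm across and 8 mm high, stands on the pillar's collar (26 mm across, 6 mm thick), and is the part to push. 8 mm above the plate's top face when home (the spigot still stands up then; the collar's top is flush in its counterbore).
- pillar_nipple (a joint): Guide pillar at the unpainted corner on the side with the two brass water nipples. Joint: how far it has gone down (m); 0.012 is home (collar flush with the plate), starts at 0.003 to 0.006, so 6 to 9 mm proud. Bright steel; slides straight down under 3 to 4 N, has no spring, stays where it is left, stops dead when home, so bring it down slowly, at 30 mm/s or less.
- pillar_nipple_top (a point): Centre of the flat top of this pillar's spigot. The spigot, 20 mm across and 8 mm high, stands on the pillar's collar (26 mm across, 6 mm thick), and is the part to push. 8 mm above the plate's top face when home (the spigot still stands up then; the collar's top is flush in its counterbore).
- pillar_last (a joint): Guide pillar at the remaining corner: next to the yellow one, on the side away from the nipples. Joint: how far it has gone down (m); 0.012 is home (collar flush with the plate), starts at 0.003 to 0.006, so 6 to 9 mm proud. Bright steel; slides straight down under 3 to 4 N, has no spring, stays where it is left, stops dead when home, so bring it down slowly, at 30 mm/s or less.
- pillar_last_top (a point): Centre of the flat top of this pillar's spigot. The spigot, 20 mm across and 8 mm high, stands on the pillar's collar (26 mm across, 6 mm thick), and is the part to push. 8 mm above the plate's top face when home (the spigot still stands up then; the collar's top is flush in its counterbore).
- locating_ring: Loose steel ring, outside 60 mm, hole 36 mm, 10 mm high, lying near the middle of the mould's top face. Origin under its centre. Leave alone.
- cap_screw: Loose black cap screw standing on its head on the mould's top face, near the middle of the edge away from the nipples; head 18 mm across, 36 mm high. Origin under its centre. Leave alone.
- hex_key_large: Black L-shaped hex key, 180 x 42 mm, 10 mm thick, lying on a rubber mat right of the mould. Origin under the middle of the long leg. Leave alone.
- hex_key_small: Bright L-shaped hex key, 130 x 30 mm, 8 mm thick, on the same mat. Origin under the middle of the long leg. Leave alone.
- hammer: Hammer lying on the bench left of the mould. Leave alone.
- spray_can: White spray can, 60 mm across, 150 mm high, standing behind the mould on the right. Origin under its centre. Leave alone.
- tumbler: Blue cup, 80 mm across, 120 mm high, standing behind the mould on the left. Origin under its centre. Leave alone.

How it is judged (in metres and radians):
On the way, in this order (a step that is already met when the one before it is completed fails the run):
1. the pillar at the yellow-painted (datum) corner of the mould is home (within 1.5 mm) (value of joint pillar_datum above 0.0105 m), for 0.1 s.
2. the pillar at the corner diagonally across from the yellow one is home (within 1.5 mm) (value of joint pillar_diagonal above 0.0105 m), for 0.1 s.
3. the pillar at the unpainted corner on the side with the two brass water nipples is home (within 1.5 mm) (value of joint pillar_nipple above 0.0105 m), for 0.1 s.
4. the pillar at the remaining corner: next to the yellow one, on the side away from the nipples is home (within 1.5 mm) (value of joint pillar_last above 0.0105 m), for 0.1 s.
At the end, for the whole second after the job is handed in: All four pillars are home, each collar within 1.5 mm of flush, and every other thing is within 15 mm of where it lay (value of joint each of pillar_datum, pillar_diagonal, pillar_nipple, pillar_last above 0.0105 m and distance of each of locating_ring, cap_screw, hex_key_large, hex_key_small, hammer, spray_can, tumbler from where it was at the start of the episode below 0.015 m); the robot touches nothing.
It fails at once if a pillar is pushed down by more than 1.5 mm before the one ahead of it in the order is home ((value of joint pillar_diagonal above 0.0075 m and value of joint pillar_datum below 0.0095 m) or (value of joint pillar_nipple above 0.0075 m and value of joint pillar_diagonal below 0.0095 m) or (value of joint pillar_last above 0.0075 m and value of joint pillar_nipple below 0.0095 m)).
It fails at once if a pillar is drawn up out of the plate instead of pushed (value of joint any of pillar_datum, pillar_diagonal, pillar_nipple, pillar_last below 0.0025 m).
It fails at once if the mould or a pillar is pushed harder than 45 N, even for a moment (contact force between the fingers and mould above 45 N).
It fails at once if the mould or a pillar is touched with the arm or the gripper's body instead of the fingers (contact force between the arm and mould above 3 N).
It fails at once if another thing is moved by more than 15 mm (distance of any of locating_ring, cap_screw, hex_key_large, hex_key_small, hammer, spray_can, tumbler from where it was at the start of the episode above 0.015 m).
It also fails if it takes over 54 s, if anything falls off the work surface, if the arm or the gripper's body presses on something with over 40 N, if the wrist force passes 120 N, or if a joint passes its speed limit or range.

ROBOT

A 6-joint arm with a two-finger parallel gripper is mounted at the origin on the work surface. World frame = base frame: x ahead of the robot, y to its left, z up, the work surface at z = 0. Lengths are in mm, angles in rad, forces in N, time in s.
With the tool pointing down it reaches from about 275 to 850 mm from the base axis. Payload 5.2 kg.
Tool frame: the origin (TCP) lies midway between the tips of the shut fingers; the grasp point (between the pads) lies 19 mm behind it; z points along the fingers, y is the line along which they close (so a half turn about z gives the same grasp; the last joint's range is limited). The gripper opens to 85 mm and grips with 20 to 120 N. Pads are 22 mm wide; open, the fingers measure 114 mm over their backs; the gripper's body (76 mm by 85 mm) begins 54 mm behind the grasp point. The pads swing forward as they close: fully open they stand 13 mm farther back than shut.
Start: joints at [1.036, 0.259, 1.535, -0, 1.348, -0.203], TCP at [179.138, 520.014, 231.31] pointing down, gripper open.
Joint ranges: [-3.14, 3.14], [-0.91, 2.08], [0.19, 2.58], [-1.22, 4.36], [0.22, 2.71], [-3.12, 3.12]. Speed limits (rad/s): [2.57, 2.57, 3.14, 3.14, 3.14, 3.14].

INTERFACE

Orientations are given as a unit quaternion [x, y, z, w].
In Python, from workcell import robot gives the robot as it stands.
- The arm moves only by the tool arm_command, never from a script. Its argument "commands" is a list of rows, each a list of 3 entries, a list of its own where there are three numbers: the shift along the world's x, y, z in m, then the turn about the world's z in degrees, then the finger opening in m, from 0 to 0.0854. A call has exactly 8 rows; each row shifts and turns the commanded pose from where the row before left it; what a row does not reach is not made up. A row lasts 1/12 s, in which the tool goes at most 41.7 mm and 7.16 degrees, less where a joint would pass 70% of its speed; a pose out of reach is approached as far as the arm can. A call is refused whole if a number of a shift passes 0.0417 or a number of a turn 7.16, either way. A call with a gripper value outside its range is refused whole. The fingers move at their own pace and stop on an object; "newtons" is the grip in N (left out, the last holds). Time passes only in rows, so rows that do not move let the fingers close, or fill a call up. It gives the time, the measured TCP pose, the force, the opening and the grip force at its end, in the units of the state.
- robot.get_state(): the state, without advancing time (a new reading comes with each control period).
- robot.get_image(name): name is "scene" or "top" or "wrist"; returns a dict with "image" (480x640x3 uint8, red, green, blue), "z_map" (480x640 float32, mm along the optical axis (not along the pixel's ray), 0 where there is no reading), "intrinsics" (3x3 intrinsics, pixels), "distortion" ([k1, k2, p1, p2, k3] as OpenCV has them; the pictures are not rectified), "origin" and "orientation" of the camera in the world; the wrist camera has in their place "mount" (4x4, takes a point from camera to tool coordinates, whose origin is the TCP and whose axes are the flange's). Camera axes: x right, y down, z forward; pixel columns grow to the right and rows downward; lengths in mm; the calibration is good to about 2 mm. A picture is of the moment at which its call begins: read the wrist's pose just before it.
- robot.hand_in(): hands the job in; it is judged then, once.
Trained networks look in a picture, given as the dict that the camera call returned (one of the last four; its "shot" number tells which), for a name from the list of things; names that differ only in an ending like _2 or _b are one class to them, and where a whole thing is asked for, a point or a joint stands for the part that bears it (a point fixed in the world has none). Each returns a list of dicts, best first, with "p" (0 to 1); they miss things now and then, are a little off and sometimes report something else, mostly with a low value. They report only what shows in the picture. A call takes as long as a camera call.
- robot.cut_out(picture, label): "region" (480x640 bool, what is visible of it) and "extent" ([left, top, right, bottom] in pixels, round what is visible of it).
The state is a dict: "time_s": time; "joint_positions": joint angles; "joint_vel": joint speeds; "joint_torque": joint torques, N m; "ee_pos": TCP position; "ee_rot": TCP orientation; "contact_force": force on the tool from outside, world axes, zero at the start; "moment": the same for the moment, N m; "grip_width": finger opening in mm; "finger_force": force on a finger pad.
Only numpy, scipy, OpenCV 4.12 (cv2) and the standard library are available. Lean on these libraries where they do the work, as an engineer would, in place of code of your own. Each camera call takes 0.05 s, during which the arm holds its last target. There are 200 camera calls.

## Working session

There is one attempt and no reset: what is moved stays moved. The work goes in short steps, Python scripts to look and compute and a tool call to move; the robot and the scene stay as the last step left them, time stands still between calls to the robot, and variables do not carry over. Pictures are saved under pics/ and viewed, at most 10 in all, crops included, and the job is handed in when it is done.

Besides the shell and the picture viewer there is one more tool, called after "Request:" in YAML: its name, and indented under it one key for each argument. arm_command: Moves the arm, as the interface text tells. Its arguments: {"type":"object","properties":{"commands":{"type":"array"},"newtons":{"type":"number"}},"required":["commands"]}

```bash
mkdir -p pics
cat > h.py <<'E'
import numpy as np, cv2
from scipy.spatial.transform import Rotation as R
from workcell import robot
def world(p, uv, z=None):
    "pixels (N,2), depth z (N) mm -> world mm"
    uv=np.asarray(uv,float).reshape(-1,1,2)
    n=cv2.undistortPoints(uv,np.array(p["intrinsics"]),np.array(p["distortion"])).reshape(-1,2)
    c=np.c_[n,np.ones(len(n))]*np.asarray(z).reshape(-1,1)
    o=np.array(p["orientation"],float)
    M=R.from_quat(o).as_matrix() if o.size==4 else o
    return c@M.T+np.array(p["origin"])
def cloud(p):
    v,u=np.nonzero(p["z_map"]>0)
    return np.c_[u,v], world(p,np.c_[u,v],p["z_map"][v,u])
def save(p,n): cv2.imwrite(f"pics/{n}.png",cv2.cvtColor(p["image"],cv2.COLOR_RGB2BGR))
E
python3 - <<'E'
from h import *
for n in("top","scene"):
    p=robot.get_image(n); save(p,n+"1")
    print(n,p["origin"],p["orientation"])
    for l in("mould","pillar_datum","pillar_diagonal","pillar_nipple","pillar_last","locating_ring","cap_screw"):
        for d in robot.cut_out(p,l)[:4]:
            v,u=np.nonzero(d["region"]&(p["z_map"]>0))
            w=world(p,np.c_[u,v],p["z_map"][v,u]) if len(u) else np.zeros((1,3))
            print(l,round(d["p"],2),np.round(d["extent"]),np.median(w,0).round(),w.max(0).round())
E
```

```text
top [ 388.63540804  -14.57214999 1117.36208077] [ 0.70643552 -0.70078391  0.07519035 -0.06478557]
mould 0.76 [218. 195. 329. 308.] [562.  75. 138.] [709. 208. 159.]
pillar_datum 0.42 [223. 255. 240. 269.] [543. 150. 147.] [556. 163. 155.]
pillar_diagonal 0.55 [300. 223. 309. 234.] [611.  12. 152.] [624.  24. 158.]
pillar_nipple 0.54 [277. 277. 292. 290.] [507.  48. 153.] [519.  58. 159.]
pillar_last 0.4 [428. 163. 470. 209.] [ 705. -277.  137.] [ 796. -256.  153.]
locating_ring 0.85 [254. 227. 285. 257.] [582.  77. 148.] [611. 108. 155.]
locating_ring 0.26 [101. 239. 153. 358.] [505. 374.  21.] [619. 447.  30.]
cap_screw 0.44 [273. 210. 279. 218.] [635.  66. 160.] [642.  74. 177.]
scene [1413.43284121  157.05327838  971.76533153] [ 0.57065023  0.72671802 -0.29362277 -0.24499978]
mould 0.88 [313. 203. 423. 323.] [628.  93. 122.] [684. 199. 160.]
pillar_datum 0.55 [403. 220. 415. 236.] [548. 152. 147.] [561. 165. 159.]
pillar_diagonal 0.41 [329. 234. 344. 246.] [617.  12. 151.] [625.  25. 160.]
pillar_nipple 0.57 [361. 205. 369. 212.] [513.  50. 152.] [521.  60. 158.]
pillar_last 0.49 [378. 257. 391. 264.] [653. 117. 152.] [662. 127. 158.]
locating_ring 0.8 [358. 222. 387. 244.] [581.  78. 149.] [612. 107. 154.]
cap_screw 0.53 [378. 255. 388. 268.] [654. 117. 152.] [662. 127. 158.]
```

Run:
```python
import cv2
a=cv2.imread("pics/top1.png")[150:330,180:380];b=cv2.imread("pics/scene1.png")[170:350,270:470]
cv2.imwrite("pics/c1.png",cv2.hconcat([cv2.resize(a,(400,360)),cv2.resize(b,(400,360))]))
```

```text
(no output)
```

View pics/c1.png

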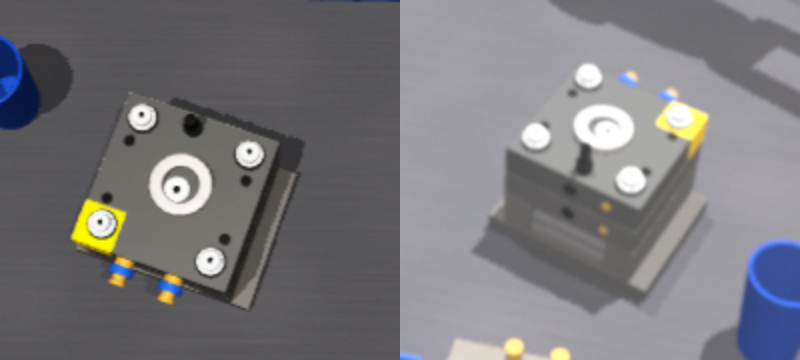

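View pics/top1.png

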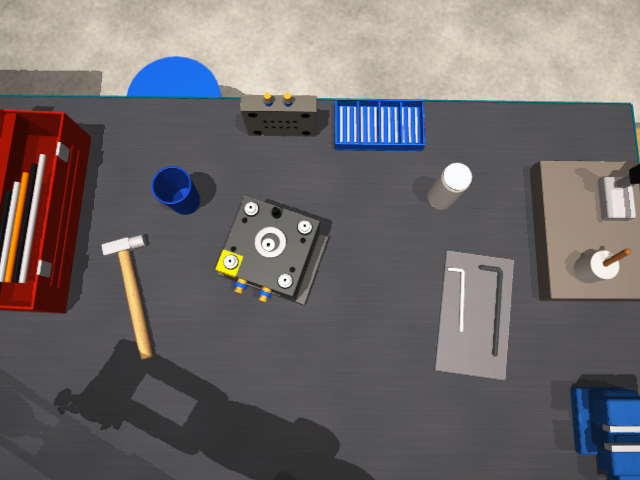

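Request:
arm_command:
  commands:
    - [[0.025,-0.026,0],0,0]
    - [[0.025,-0.026,0],0,0]
    - [[0.025,-0.026,0],0,0]
    - [[0.025,-0.026,0],0,0]
    - [[0.025,-0.026,0],0,0]
    - [[0.025,-0.026,0],0,0]
    - [[0.025,-0.026,0],0,0]
    - [[0.025,-0.026,0],0,0]
  newtons: 30

```text
time_s: 1.47
ee_pos: [380.1, 310.6, 231.5]
ee_rot: [0.165, 0.986, 0.0, 0.0]
contact_force: [-0.4, 1.0, 0.7]
grip_width: 0.3
finger_force: 0.0
```

Request:
arm_command:
  commands:
    - [[0.026,-0.026,0],0,0]
    - [[0.026,-0.026,0],0,0]
    - [[0.026,-0.026,0],0,0]
    - [[0.026,-0.026,0],0,0]
    - [[0.026,-0.026,0],0,0]
    - [[0.01,-0.01,0],0,0]
    - [[0,0,0],0,0]
    - [[0,0,0],0,0]

```text
time_s: 2.13
ee_pos: [519.1, 171.6, 230.9]
ee_rot: [0.166, 0.986, 0.0, -0.001]
contact_force: [0.1, -0.7, -0.1]
grip_width: -0.1
finger_force: 0.0
```

```bash
cat >> h.py <<'E'
def wrist():
    s=robot.get_state(); p=robot.get_image("wrist"); T=np.eye(4)
    T[:3,:3]=R.from_quat(s["ee_rot"]).as_matrix(); T[:3,3]=s["ee_pos"]
    W=T@np.array(p["mount"]); p2=dict(p,origin=W[:3,3],orientation=R.from_matrix(W[:3,:3]).as_quat())
    return p,p2
E
python3 - <<'E'
from h import *
p,p2=wrist(); save(p,"w1")
print(p2["origin"],np.array(robot.get_state()["ee_pos"]))
for l in("pillar_datum","pillar_diagonal","pillar_nipple","pillar_last"):
    for d in robot.cut_out(p,l)[:3]:
        v,u=np.nonzero(d["region"]&(p["z_map"]>0))
        if len(u)==0: continue
        w=world(p2,np.c_[u,v],p["z_map"][v,u]); h=np.percentile(w[:,2],90); t=w[w[:,2]>h-3]
        print(l,round(d["p"],2),np.round(d["extent"]),"top",((t.max(0)+t.min(0))/2).round(1),np.ptp(t,axis=0).round(1),len(t),h)
uv,c=cloud(p2); k=(c[:,2]>130)&(c[:,2]<144); print("plate z",np.median(c[k,2]),k.sum())
E
```

```text
[441.95463257 197.44019196 373.81229153] [518.46476599 172.41565068 231.06368659]
pillar_datum 0.89 [283. 272. 318. 307.] top [527.9 155.4 192.4] [42.3 25.9 81.5] 381 154.55904952883546
pillar_nipple 0.59 [130. 274. 168. 310.] top [505.6  47.2 155.2] [19.6 19.6  4.1] 574 156.2098051476098
pillar_nipple 0.59 [187. 328. 266. 372.] top [542.  102.1 213.2] [ 84.9 108.5 131.2] 1416 150.6130502976735
pillar_last 0.68 [307. 399. 320. 432.] top [591.4 141.4 217.2] [124.7  46.6 128.8] 70 155.7638666169629
pillar_last 0.49 [429.   0. 600. 239.] top [495.2 391.6  26.4] [239.9 113.7   5.8] 5353 26.522254505381774
plate z 139.95262280272567 17988
```

View pics/w1.png

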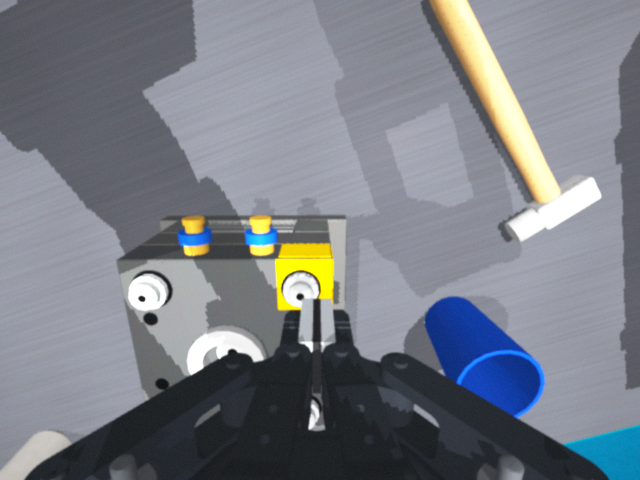

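Run:
```python
from h import *
M={"datum":(-55,55),"diagonal":(55,-55),"nipple":(-55,-55),"last":(55,55)}
G={"datum":(545,151),"diagonal":(614,12),"nipple":(508,48),"last":(651,117)}
A=[];B=[]
ps=[("wrist",)+wrist()]+[(n,)+(q,q) for n in("top","scene") for q in[robot.get_image(n)]]
for n,p,p2 in ps:
    uv,c=cloud(p2)
    for k,g in G.items():
        s=c[(np.hypot(*(c[:,:2]-g).T)<16)&(c[:,2]>146)&(c[:,2]<163)]
        if n=="wrist" and k in("diagonal","last") or len(s)<20: continue
        h=np.percentile(s[:,2],85); t=s[s[:,2]>h-2.5]
        m=(t.max(0)+t.min(0))/2
        print(n,k,m.round(1),"span",np.ptp(t,axis=0).round(1),"h",h.round(1),len(t))
        A.append(M[k]);B.append(m[:2])
    if n!="scene" or 1:
        a=np.array(A[-4:] if n!="wrist" else A,float);b=np.array(B[-4:] if n!="wrist" else B)
        r,_=R.align_vectors(np.c_[b-b.mean(0),0*b[:,0]],np.c_[a-a.mean(0),0*a[:,0]])
        m=r.as_matrix()[:2,:2];t=b.mean(0)-m@a.mean(0)
        print(n,"yaw",np.degrees(np.arctan2(m[1,0],m[0,0])).round(1),{k:(m@np.array(v)+t).round(1).tolist() for k,v in M.items()})
```

```text
wrist datum [540.5 151.1 153.9] span [16.8 17.5  3.8] h 154.5 381
wrist nipple [505.8  47.  155.8] span [19.7 20.5  4.4] h 156.1 560
wrist yaw -18.5 {'datum': [540.6, 151.3], 'diagonal': [610.1, 12.1], 'nipple': [505.8, 46.9], 'last': [644.9, 116.4]}
top datum [546.1 151.1 153.7] span [ 9.5 13.4  4.3] h 153.8 28
top diagonal [612.4  12.8 155.4] span [18.  17.3  4.7] h 155.5 58
top nipple [508.   47.7 155.8] span [19.  18.6  5.8] h 155.3 66
top last [646.6 116.  155.8] span [17.4 19.2  6.5] h 154.9 55
top yaw -19.1 {'datum': [544.3, 151.8], 'diagonal': [612.3, 11.9], 'nipple': [508.3, 47.9], 'last': [648.2, 115.9]}
scene datum [544.2 151.6 154.6] span [17.1 15.   4.5] h 154.8 32
scene diagonal [613.1  12.9 156.6] span [19.3 18.7  4.5] h 156.7 46
scene nipple [508.3  48.3 156.7] span [17.6 18.3  5. ] h 156.6 33
scene last [648.7 117.  156.3] span [18.9 18.1  5.7] h 155.8 55
scene yaw -18.8 {'datum': [544.2, 152.2], 'diagonal': [612.9, 12.7], 'nipple': [508.8, 48.1], 'last': [648.3, 116.8]}<stdin>:17: UserWarning: Optimal rotation is not uniquely or poorly defined for the given sets of vectors.
```

Request:
arm_command:
  commands:
    - [[0.012,-0.01,0],0,0]
    - [[0.012,-0.01,-0.006],0,0]
    - [[0,0,-0.02],0,0]
    - [[0,0,-0.02],0,0]
    - [[0,0,-0.015],0,0]
    - [[0,0,-0.006],0,0]
    - [[0,0,0],0,0]
    - [[0,0,0],0,0]

```text
time_s: 3.2
ee_pos: [543.8, 151.5, 164.3]
ee_rot: [0.165, 0.986, -0.0, -0.0]
contact_force: [-0.3, 0.3, 1.3]
grip_width: -0.5
finger_force: 0.0
```

Request:
arm_command:
  commands:
    - [[0,0,-0.002],0,0]
    - [[0,0,-0.002],0,0]
    - [[0,0,-0.002],0,0]
    - [[0,0,-0.002],0,0]
    - [[0,0,-0.002],0,0]
    - [[0,0,-0.002],0,0]
    - [[0,0,-0.001],0,0]
    - [[0,0,0],0,0]

```text
time_s: 3.87
ee_pos: [543.2, 152.1, 151.4]
ee_rot: [0.165, 0.986, 0.0, 0.0]
contact_force: [0.6, -0.2, 1.1]
grip_width: -0.1
finger_force: 0.6
```

Request:
arm_command:
  commands:
    - [[0,0,-0.0006],0,0]
    - [[0,0,-0.0006],0,0]
    - [[0,0,-0.0006],0,0]
    - [[0,0,-0.0006],0,0]
    - [[0,0,-0.0006],0,0]
    - [[0,0,-0.0002],0,0]
    - [[0,0,0],0,0]
    - [[0,0,0],0,0]

```text
time_s: 4.53
ee_pos: [543.2, 152.1, 148.1]
ee_rot: [0.165, 0.986, 0.0, 0.0]
contact_force: [-0.7, 0.1, 1.8]
grip_width: 0.0
finger_force: 1.2
```

Request:
arm_command:
  commands:
    - [[0,0,-0.0003],0,0]
    - [[0,0,-0.0003],0,0]
    - [[0,0,-0.0003],0,0]
    - [[0,0,-0.0003],0,0]
    - [[0,0,0],0,0]
    - [[0,0,0],0,0]
    - [[0,0,0],0,0]
    - [[0,0,0],0,0]

```text
time_s: 5.2
ee_pos: [543.3, 152.1, 148.0]
ee_rot: [0.165, 0.986, 0.0, 0.0]
contact_force: [-2.7, -0.1, 9.4]
grip_width: 0.1
finger_force: 4.7
```

Request:
arm_command:
  commands:
    - [[0,0,0.01],0,0]
    - [[0,0,0.03],0,0]
    - [[0.0137,-0.028,0],0,0]
    - [[0.0137,-0.028,0],0,0]
    - [[0.0137,-0.028,0],0,0]
    - [[0.0137,-0.028,0],0,0]
    - [[0.0137,-0.028,0],0,0]
    - [[0,0,0],0,0]

```text
time_s: 5.87
ee_pos: [613.9, 6.4, 186.7]
ee_rot: [0.167, 0.986, -0.001, 0.001]
contact_force: [1.7, 0.4, -0.1]
grip_width: 0.2
finger_force: 0.0
```

Request:
arm_command:
  commands:
    - [[0,0,-0.01],0,0]
    - [[0,0,-0.008],0,0]
    - [[0,0,-0.004],0,0]
    - [[0,0,-0.001],0,0]
    - [[0,0,0],0,0]
    - [[0,0,0],0,0]
    - [[0,0,0],0,0]
    - [[0,0,0],0,0]

```text
time_s: 6.53
ee_pos: [611.8, 12.4, 164.4]
ee_rot: [0.165, 0.986, -0.0, 0.0]
contact_force: [-0.1, -0.6, 0.1]
grip_width: -0.1
finger_force: 0.0
```

Request:
arm_command:
  commands:
    - [[0,0,-0.002],0,0]
    - [[0,0,-0.002],0,0]
    - [[0,0,-0.002],0,0]
    - [[0,0,-0.002],0,0]
    - [[0,0,-0.002],0,0]
    - [[0,0,-0.002],0,0]
    - [[0,0,-0.001],0,0]
    - [[0,0,0],0,0]

```text
time_s: 7.2
ee_pos: [611.6, 12.0, 150.7]
ee_rot: [0.165, 0.986, -0.0, -0.0]
contact_force: [-1.2, -0.1, 1.3]
grip_width: 0.0
finger_force: 0.5
```

Request:
arm_command:
  commands:
    - [[0,0,-0.0006],0,0]
    - [[0,0,-0.0006],0,0]
    - [[0,0,-0.0006],0,0]
    - [[0,0,-0.0006],0,0]
    - [[0,0,-0.0006],0,0]
    - [[0,0,-0.0002],0,0]
    - [[0,0,0],0,0]
    - [[0,0,0],0,0]

```text
time_s: 7.87
ee_pos: [611.6, 12.0, 148.1]
ee_rot: [0.165, 0.986, -0.0, 0.0]
contact_force: [-2.4, -0.4, 4.6]
grip_width: -0.3
finger_force: 2.5
```

Request:
arm_command:
  commands:
    - [[0,0,-0.0003],0,0]
    - [[0,0,-0.0003],0,0]
    - [[0,0,-0.0003],0,0]
    - [[0,0,-0.0003],0,0]
    - [[0,0,0],0,0]
    - [[0,0,0],0,0]
    - [[0,0,0],0,0]
    - [[0,0,0],0,0]

```text
time_s: 8.53
ee_pos: [611.7, 12.0, 148.0]
ee_rot: [0.165, 0.986, -0.0, 0.001]
contact_force: [-5.3, 0.6, 11.4]
grip_width: 0.1
finger_force: 5.6
```

Request:
arm_command:
  commands:
    - [[0,0,0.01],0,0]
    - [[0,0,0.03],0,0]
    - [[-0.0208,0.0071,0],0,0]
    - [[-0.0208,0.0071,0],0,0]
    - [[-0.0208,0.0071,0],0,0]
    - [[-0.0208,0.0071,0],0,0]
    - [[-0.0208,0.0071,0],0,0]
    - [[0,0,0],0,0]

```text
time_s: 9.2
ee_pos: [504.0, 49.0, 186.4]
ee_rot: [0.165, 0.986, 0.0, -0.002]
contact_force: [-1.4, 0.6, -0.1]
grip_width: -0.3
finger_force: 0.0
```

Request:
arm_command:
  commands:
    - [[0,0,-0.01],0,0]
    - [[0,0,-0.008],0,0]
    - [[0,0,-0.004],0,0]
    - [[0,0,-0.001],0,0]
    - [[0,0,0],0,0]
    - [[0,0,0],0,0]
    - [[0,0,0],0,0]
    - [[0,0,0],0,0]

```text
time_s: 9.87
ee_pos: [508.0, 47.4, 163.7]
ee_rot: [0.165, 0.986, 0.0, 0.0]
contact_force: [0.3, 0.1, -0.0]
grip_width: -0.1
finger_force: 0.0
```

Request:
arm_command:
  commands:
    - [[0,0,-0.002],0,0]
    - [[0,0,-0.002],0,0]
    - [[0,0,-0.002],0,0]
    - [[0,0,-0.002],0,0]
    - [[0,0,-0.002],0,0]
    - [[0,0,-0.002],0,0]
    - [[0,0,-0.001],0,0]
    - [[0,0,0],0,0]

```text
time_s: 10.53
ee_pos: [507.6, 47.5, 150.3]
ee_rot: [0.165, 0.986, -0.0, -0.0]
contact_force: [-0.0, -0.4, 0.9]
grip_width: 0.2
finger_force: 0.3
```

Request:
arm_command:
  commands:
    - [[0,0,-0.0006],0,0]
    - [[0,0,-0.0006],0,0]
    - [[0,0,-0.0006],0,0]
    - [[0,0,-0.0006],0,0]
    - [[0,0,-0.0006],0,0]
    - [[0,0,-0.0002],0,0]
    - [[0,0,0],0,0]
    - [[0,0,0],0,0]

```text
time_s: 11.2
ee_pos: [507.6, 47.5, 148.0]
ee_rot: [0.165, 0.986, -0.0, 0.0]
contact_force: [-3.5, -0.0, 9.3]
grip_width: -0.3
finger_force: 4.1
```

Request:
arm_command:
  commands:
    - [[0,0,-0.0003],0,0]
    - [[0,0,-0.0003],0,0]
    - [[0,0,-0.0003],0,0]
    - [[0,0,-0.0003],0,0]
    - [[0,0,0],0,0]
    - [[0,0,0],0,0]
    - [[0,0,0],0,0]
    - [[0,0,0],0,0]

```text
time_s: 11.87
ee_pos: [507.7, 47.6, 147.9]
ee_rot: [0.165, 0.986, -0.0, 0.001]
contact_force: [-5.5, 0.1, 16.3]
grip_width: -0.5
finger_force: 8.2
```

Request:
arm_command:
  commands:
    - [[0,0,0.012],0,0]
    - [[0,0,0.03],0,0]
    - [[0.028,0.0137,0],0,0]
    - [[0.028,0.0137,0],0,0]
    - [[0.028,0.0137,0],0,0]
    - [[0.028,0.0137,0],0,0]
    - [[0.028,0.0137,0],0,0]
    - [[0,0,0],0,0]

```text
time_s: 12.53
ee_pos: [651.7, 118.1, 186.3]
ee_rot: [0.165, 0.986, 0.001, 0.001]
contact_force: [-0.4, -0.8, -0.2]
grip_width: -0.0
finger_force: 0.0
```

Request:
arm_command:
  commands:
    - [[0,0,-0.01],0,0]
    - [[0,0,-0.008],0,0]
    - [[0,0,-0.004],0,0]
    - [[0,0,-0.001],0,0]
    - [[0,0,0],0,0]
    - [[0,0,0],0,0]
    - [[0,0,0],0,0]
    - [[0,0,0],0,0]

```text
time_s: 13.2
ee_pos: [647.8, 115.9, 165.9]
ee_rot: [0.165, 0.986, 0.0, 0.001]
contact_force: [0.3, -0.4, 1.1]
grip_width: -0.2
finger_force: 0.0
```

Request:
arm_command:
  commands:
    - [[0,0,-0.002],0,0]
    - [[0,0,-0.002],0,0]
    - [[0,0,-0.002],0,0]
    - [[0,0,-0.002],0,0]
    - [[0,0,-0.002],0,0]
    - [[0,0,-0.002],0,0]
    - [[0,0,-0.002],0,0]
    - [[0,0,-0.001],0,0]

```text
time_s: 13.87
ee_pos: [647.6, 116.0, 150.1]
ee_rot: [0.165, 0.986, -0.0, -0.0]
contact_force: [-1.9, -1.1, 2.8]
grip_width: 0.0
finger_force: 1.6
```

Request:
arm_command:
  commands:
    - [[0,0,-0.0006],0,0]
    - [[0,0,-0.0006],0,0]
    - [[0,0,-0.0006],0,0]
    - [[0,0,-0.0006],0,0]
    - [[0,0,-0.0006],0,0]
    - [[0,0,-0.0002],0,0]
    - [[0,0,0],0,0]
    - [[0,0,0],0,0]

```text
time_s: 14.53
ee_pos: [647.6, 116.0, 148.0]
ee_rot: [0.165, 0.986, 0.0, 0.0]
contact_force: [-4.2, 0.1, 8.3]
grip_width: -0.3
finger_force: 4.2
```

Request:
arm_command:
  commands:
    - [[0,0,-0.0003],0,0]
    - [[0,0,-0.0003],0,0]
    - [[0,0,-0.0003],0,0]
    - [[0,0,-0.0003],0,0]
    - [[0,0,0],0,0]
    - [[0,0,0],0,0]
    - [[0,0,0],0,0]
    - [[0,0,0],0,0]

```text
time_s: 15.2
ee_pos: [647.7, 116.0, 148.0]
ee_rot: [0.165, 0.986, 0.0, 0.001]
contact_force: [-5.8, -0.4, 13.3]
grip_width: -0.2
finger_force: 6.8
```

Home. Lift clear and check.

Request:
arm_command:
  commands:
    - [[0,0,0.01],0,0]
    - [[0,0,0.03],0,0]
    - [[0,0,0.03],0,0]
    - [[0,0,0.03],0,0]
    - [[-0.03,0,0.02],0,0]
    - [[-0.03,0,0.01],0,0]
    - [[-0.03,0,0],0,0]
    - [[-0.03,0,0],0,0]

```text
time_s: 15.87
ee_pos: [527.1, 116.0, 276.5]
ee_rot: [0.165, 0.986, 0.0, 0.001]
contact_force: [0.5, -0.1, -1.1]
grip_width: 0.2
finger_force: 0.0
```

Request:
arm_command:
  commands:
    - [[-0.03,0.02,0],0,0]
    - [[-0.03,0.02,0],0,0]
    - [[-0.03,0.02,0],0,0]
    - [[-0.03,0.02,0],0,0]
    - [[-0.03,0.02,0],0,0]
    - [[-0.02,0.01,0],0,0]
    - [[0,0,0],0,0]
    - [[0,0,0],0,0]

```text
time_s: 16.53
ee_pos: [357.1, 226.6, 276.1]
ee_rot: [0.164, 0.986, 0.0, 0.001]
contact_force: [-0.3, 0.3, -0.4]
grip_width: -0.1
finger_force: 0.0
```

Run:
```python
from h import *
G={"datum":(543,151.5),"diagonal":(612,12),"nipple":(507.5,47.5),"last":(647.5,116)}
for n in("top","scene"):
    p=robot.get_image(n); save(p,n+"2"); uv,c=cloud(p)
    for k,g in G.items():
        s=c[(np.hypot(*(c[:,:2]-g).T)<8)]
        print(n,k,len(s),np.median(s[:,2]).round(1))
a=cv2.imread("pics/top2.png")[150:330,180:380];b=cv2.imread("pics/scene2.png")[170:350,270:470]
cv2.imwrite("pics/c2.png",cv2.hconcat([cv2.resize(a,(400,360)),cv2.resize(b,(400,360))]))
```

```text
top datum 58 145.4
top diagonal 52 146.2
top nipple 54 146.2
top last 50 145.7
scene datum 31 146.4
scene diagonal 39 147.4
scene nipple 28 148.3
scene last 53 146.8
```

View pics/c2.png

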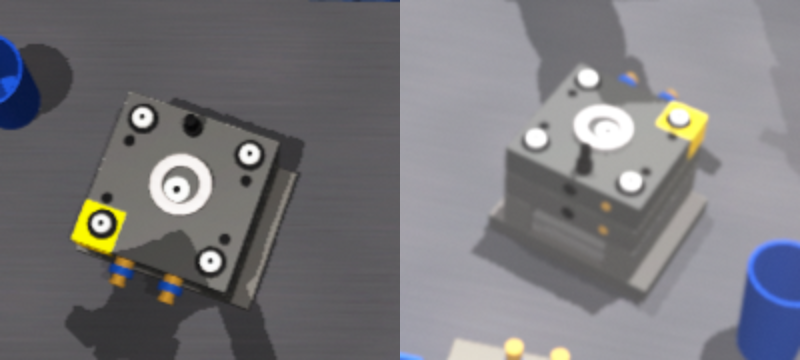

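All four pillars, at crop pixels (100,222), (250,153), (210,262) and (142,117), now show only the spigot. The ring and cap screw have not moved.

```bash
python3 -c "
from workcell import robot
print(robot.hand_in())"
```

```text
the job is handed in; nothing more can be done
None
```

All four pillars were pushed home in the order you gave, each stopping dead at 148 mm with at most about 16 N measured at the end of each push; nothing else appears to have moved, and the job was handed in at about 17 s, though the hand-in gave no verdict.

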